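# Slide the sonde onto its ground-check plate and bolt the chute

### The arm

A 6-joint arm with a two-finger parallel gripper is mounted at the origin on the work surface. World frame = base frame: x ahead of the robot, y to its left, z up, the work surface at z = 0. Lengths are in m, angles in rad, forces in N, time in s.
With the tool pointing down it reaches from about 0.3 to 0.85 m from the base axis. Payload 5.4 kg.
Tool frame: the origin (TCP) lies midway between the tips of the shut fingers; the grasp point (between the pads) lies 19 mm behind it; x points along the fingers, y is the direction in which the jaws open and shut, and the axes are right-handed (so a half turn about x gives the same grasp; the last joint's range is limited). The gripper opens to 85 mm and grips with 20 to 120 N. Pads are 22 mm wide; open, the fingers measure 114 mm over their backs; the gripper's body (76 mm by 85 mm) begins 54 mm behind the grasp point. The pads swing forward as they close: fully open they stand 13 mm farther back than shut.
Start: joints at [1.132, 0.158, 1.597, -0, 1.386, -0.21], TCP at [0.13, 0.56, 0.231] pointing down, gripper open.
Joint ranges: [-2.91, 2.91], [-0.94, 2.29], [0.18, 2.7], [-1.29, 4.43], [0.17, 2.64], [-3, 3]. Speed limits (rad/s): [2.57, 2.57, 3.14, 3.14, 3.14, 3.14].

### API

Orientations are given as a unit quaternion [x, y, z, w].
In Python, from workcell import manip, optics gives the robot as it stands.
- The arm moves only by the tool apply_moves, never from a script. Its argument "targets" is a list of rows, each an object of numbers: "rx", "ry", "rz": the turn, a rotation vector about the tool's x, y, z in units of 10 degrees (1.0 is 10 degrees); "dx", "dy", "dz": the shift along the tool's x, y, z in units of 25 mm (1.0 is 25 mm); "gripper": the closure, from 0 (fully open) to 1 (shut). A call has 1 to 12 rows; each row is the pose to reach, as a shift and turn from the pose measured when the call began, along the tool's axes at that moment; what a row does not reach only later rows make up. A row lasts 1/8 s, in which the tool goes at most 62.5 mm and 10.7 degrees, less where a joint would pass 70% of its speed; a pose out of reach is approached as far as the arm can. A call with a gripper value outside its range is refused whole. The fingers move at their own pace and stop on an object; the grip force is fixed at half the most. Time passes only in rows, so rows that repeat a pose let the fingers close. It gives the time, the measured TCP pose, the force and the opening at its end, in the units of the state.
- manip.observe(): the state, without advancing time (a new reading comes with each control period).
- optics.snapshot(name): name is "scene" or "top" or "wrist"; returns (picture, depth): 420x560x3 uint8, red, green, blue; 420x560 float32, m along the optical axis (not along the pixel's ray), 0 where there is no reading.
- optics.camera_info(name): a dict with "fx", "fy", "cx", "cy" (pixels), "k1" (the pictures are not rectified: a ray, as slopes to the right and down, at radius r is drawn at 1 + k1 r^2 times it, then the intrinsics apply), "R" (3x3) and "t" (3): a world point X has camera coordinates R X + t; the wrist camera has in their place "hand_eye" (4x4, takes a point from camera to tool coordinates, whose origin is the TCP and whose axes are the tool frame's). Camera axes: x right, y down, z forward; pixel columns grow to the right and rows downward; lengths in m; the calibration is good to about 2 mm. A picture is of the moment at which its call begins: read the wrist's pose just before it. camera_info takes no time and is no camera call.
- manip.hand_in(): hands the job in, once; it reports no verdict.
The state is a dict: "time": time; "joints": joint angles; "qvel": joint speeds; "joint_torque": joint torques, N m; "ee_pos": TCP position; "ee_rot": TCP orientation; "wrist_force": force on the tool from outside, world axes, zero at the start; "moment": the same for the moment, N m; "finger_gap": finger opening in m.
Only numpy, scipy, OpenCV 4.12 (cv2) and the standard library are available. Lean on these libraries where they do the work, as an engineer would, in place of code of your own. Each camera call takes 0.05 s, during which the arm holds its last target.

### The job

A flat sonde case has come down the chute and lies with its tail still across the line of the stop bolt. Slide it across the shelf, without lifting it, onto the reader's plate until its nose sits flush against the reader and no side hangs over the plate; then push the stop bolt fully home into its keeper so that the next sonde is held back. Leave everything else on the shelf where it is.

Things in the scene. Friction and masses are not known exactly. Their poses are not given: they have to be found in the camera images.
- case: flat off-white plastic sonde case, 84 mm wide (x), 120 mm long (y), 26 mm high, 0.15 to 0.31 kg, loose, too wide to grasp. Origin: centre of its underside. Its +y end is the nose (dark window in the end face); a metal sensor strip lies on its top towards +x. It starts flat on the shelf, nose pointing out of the chute, its tail (-y end) 15 to 38 mm behind the bolt line.
- chute: fixed sheet-metal chute coming down from the robot's right, with its stop bolt. Origin: on the shelf, middle of the bolt line; +y points out of the chute to the open shelf, +x along the bolt to the keeper (away from the robot). The chute's floor meets the shelf at y = -100 mm and rises from there towards -y at 29 degrees between walls 42 mm high, 120 mm apart.
- run_out (a point): on the shelf, 55 mm behind the bolt line, axes as the chute's: middle of the run-out, bare shelf from the chute's floor (45 mm behind this point) to 43 mm ahead of it, between two guide angles 15 mm high with inner faces 57 mm either side. On the bolt line itself the opening is clear 55 mm either side: bolt housing on the robot's side, keeper on the far side.
- bolt_housing (a point): on the shelf under the front end of the bolt's housing, on the bolt line, axes as the chute's. The housing runs 190 mm from here towards -x, 46 mm wide at its foot; its two rails are 24 mm high with an open slot between them for the knob's stem; the strap over the first 12 mm is 31 mm high.
- bolt (a joint): travel of the long-throw steel barrel bolt along the chute's +x, m: 0 fully back (tip 12 mm inside the housing), 0.140 fully home at its stop, tip through the keeper. It starts within 10 mm of fully back. It moves with about 1.5 N of friction and stays where it is left.
- bolt_knob (a point): centre of the bolt's upright steel knob, 17 mm across, 46 to 64 mm above the shelf (8 mm stem below it), which stands up out of the housing's open slot and moves with the bolt; 52 mm above the shelf; axes as the chute's.
- bolt_tip (a point): tip of the 12 mm round bolt rod, 20 mm above the shelf; the tip is fully in the keeper when it is at least level with the keeper's outer face.
- keeper (a point): middle of the keeper's eye, 20 mm above the shelf; the keeper is an arch 14 mm thick along the chute's x, 33 mm high, its foot 56 mm wide.
- reader: fixed ground-check reader with its aluminium plate, on the robot's left. Origin: on the shelf under the middle of the seat; +y towards the reader. Plate 3 mm thick, 110 mm wide (x -55 to 55 mm), 140 mm long (y -80 to 60 mm), with 16 mm wide bevels down to the shelf at its open end and both sides. A case in its seat has its origin at (0, 0, 3 mm) here and its y along this y.
- reader_face (a point): foot of the reader's flat upright grey face, in its middle, on the plate's top, 60 mm from the seat's middle; axes as the reader's. The face has a dark window in its middle; the grey housing behind it is 164 mm wide, 75 mm deep and 52 mm high.
- cup: tin cup, 72 mm across its rim, 78 mm high, standing on the shelf; origin at the centre of its underside. Not to be disturbed.
- clip_a: blue plastic sonde clip, about 20 x 60 x 17 mm, lying on the shelf; origin at its underside. Not to be disturbed.
- clip_b: a second, like clip_a. Not to be disturbed.
- washers: stack of six steel ballast washers on a short stud, 40 mm across, 34 mm high; origin at the centre of its underside. Not to be disturbed.
- stopper: black rubber stopper, tapered, 40 mm across its top, 34 mm high; origin at the centre of its underside. Not to be disturbed.
- cells: small black dry-cell pack with a paper band, 36 x 56 x 18 mm; origin at the centre of its underside. Not to be disturbed.
Mind the look-alikes: they are no part of the job. There is more than one size of the case; the one meant has the size given above.

How it is judged:
On the way, in this order (a step that is already met when the one before it is completed fails the run):
1. the case lies on the plate, nose flush against the reader, the bolt still back (x of case in the frame of reader between -0.014 and 0.014 m and y of case in the frame of reader between -0.005 and 0.005 m and angle between the y axis of case and the y axis of reader, either way round below 0.07 rad and angle between case's own z axis and vertical below 0.03 rad and value of joint bolt below 0.03 m), for 0.2 s.
2. the bolt is pushed home into its keeper (value of joint bolt above 0.133 m), for 0.2 s.
At the end, for the whole second after the job is handed in: The case lies flat and still on the reader's plate, its nose within 5 mm of the reader's face and square to it within 4 degrees, within 14 mm of the plate's middle line; the bolt is at 0.133 m or more of its 0.140 m travel (tip through the keeper) and at rest (x of case in the frame of reader between -0.014 and 0.014 m and y of case in the frame of reader between -0.005 and 0.005 m and angle between the y axis of case and the y axis of reader, either way round below 0.07 rad and angle between case's own z axis and vertical below 0.03 rad and height (world z) of case between 0.001 and 0.006 m and linear speed of case below 0.01 m/s and value of joint bolt above 0.133 m and velocity of joint bolt below 0.01 m/s); the robot touches nothing.
It fails at once if the case is lifted off the surface or tipped (height (world z) of case above 0.02 m or angle between case's own z axis and vertical above 0.25 rad).
It fails at once if another thing on the shelf is shoved more than 20 mm (distance of any of cup, clip_a, clip_b, washers, stopper, cells from where it was at the start of the episode above 0.02 m).
It fails at once if another thing on the shelf is knocked over (angle between any of cup, clip_a, clip_b, washers, stopper, cells's own z axis and vertical above 0.5 rad).
It also fails if it takes over 54 s, if anything falls off the work surface, if the arm or the gripper's body presses on something with over 40 N, if the wrist force passes 120 N, or if a joint passes its speed limit or range.

## Working session

There is one attempt and no reset: what is moved stays moved. The work goes in short steps, Python scripts to look and compute and a tool call to move; the robot and the scene stay as the last step left them, time stands still between calls to the robot, and variables do not carry over. Pictures are saved under pics/ and viewed, and the job is handed in when it is done.

Besides the shell and the picture viewer there is one more tool, called after "Request:" as name(argument=value, ...) on one line, values as JSON. apply_moves: Moves the arm, as the interface text tells. Its arguments: {"type":"object","properties":{"targets":{"type":"array","items":{"type":"object","properties":{"rx":{"type":"number"},"ry":{"type":"number"},"rz":{"type":"number"},"dx":{"type":"number"},"dy":{"type":"number"},"dz":{"type":"number"},"gripper":{"type":"number"}}}}},"required":["targets"]}

```bash
mkdir -p pics; ls; cat > h.py <<'E'
import numpy as np, cv2
from workcell import manip, optics
from scipy.spatial.transform import Rotation as Rn
def save(n,im): cv2.imwrite('pics/'+n+'.png',im[:,:,::-1])
E
python3 - <<'E'
from h import *
s=manip.observe();print(s)
for n in ['scene','top','wrist']:
    i=optics.camera_info(n);print(n,i)
for n in ['scene','top','wrist']:
    p,d=optics.snapshot(n);save(n+'0',p);np.save(n+'0.npy',d);np.save(n+'0p.npy',p)
E
```

```text
pics
{'time': 0.0, 'joints': array([ 1.13189483e+00,  1.59045122e-01,  1.59825639e+00,  1.45186812e-05,
        1.38617397e+00, -2.10105396e-01]), 'qvel': array([ 0.00123342, -0.00119153,  0.00044523,  0.00016598,  0.00097388,
       -0.00177485]), 'joint_torque': array([-6.31575203e-04, -3.96002698e+01, -3.31429625e+01, -3.19064184e-04,
        8.39374872e-03,  2.94438018e-05]), 'ee_pos': array([0.13017119, 0.559455  , 0.230307  ]), 'ee_rot': array([ 0.08008689,  0.70270151, -0.08134555,  0.70226746]), 'wrist_force': array([-0.52806667, -0.08536212,  0.10435319]), 'moment': array([-0.01961832,  0.02074348,  0.04650727]), 'finger_gap': 0.08521694943993562}
scene {'fx': 408.71819350886534, 'fy': 408.71819350886534, 'cx': 279.7401736794049, 'cy': 212.2243269586587, 'k1': -0.08932143696897621, 'R': array([[ 0.70090806,  0.7132293 ,  0.00564408],
       [ 0.51201561, -0.49762984, -0.7001461 ],
       [-0.49655605,  0.4936279 , -0.7139773 ]]), 't': array([-0.329035  , -0.22025512,  1.14845699])}
top {'fx': 430.0898207599637, 'fy': 430.0898207599637, 'cx': 280.84612098242496, 'cy': 210.24282128780274, 'k1': -0.002395456449162164, 'R': array([[ 0.01274379, -0.99991488, -0.00279896],
       [-0.98940626, -0.01220493, -0.1446592 ],
       [ 0.14461272,  0.00461281, -0.98947758]]), 't': array([-0.04913539,  0.51352813,  0.88901103])}
wrist {'fx': 364.13473854056303, 'fy': 364.13473854056303, 'cx': 285.7625267529994, 'cy': 214.4574074860488, 'k1': -0.05011374714922978, 'hand_eye': array([[-8.48642225e-04, -3.02945753e-01,  9.53007424e-01,
        -1.42889930e-01],
       [ 9.99999628e-01, -4.05019965e-04,  7.61738905e-04,
         3.48409217e-04],
       [ 1.55221468e-04,  9.53007716e-01,  3.02945984e-01,
        -7.61774555e-02],
       [ 0.00000000e+00,  0.00000000e+00,  0.00000000e+00,
         1.00000000e+00]])}
```

View pics/scene0.png

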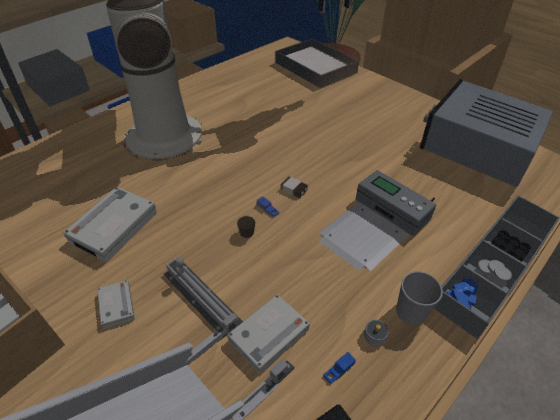

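View pics/top0.png

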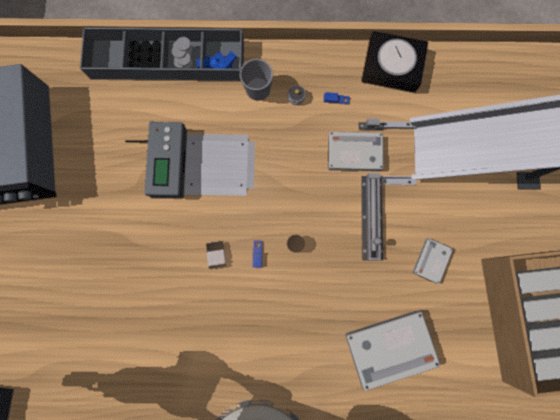

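View pics/wrist0.png

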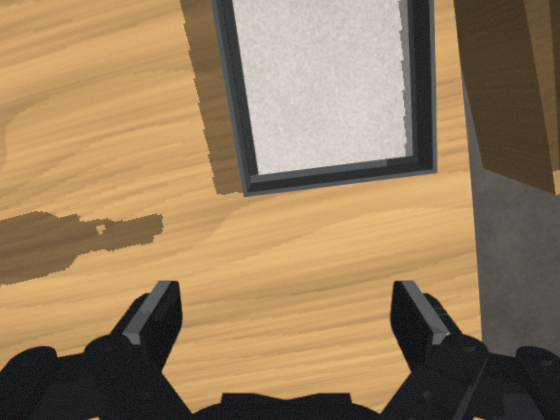

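Candidates (top view): the case in the chute mouth at (357,151), a larger one at (392,350) and a smaller one at (433,261). The one at (357,151) fits, because its tail lies across the bolt line. I'll confirm its size in an enlarged crop.

```bash
cat >> h.py <<'E'
def info(n,s=None):
    i=optics.camera_info(n)
    if 'R' in i: return i
    T=np.eye(4);T[:3,:3]=Rn.from_quat(s['ee_rot']).as_matrix();T[:3,3]=s['ee_pos']
    M=np.linalg.inv(T@i['hand_eye']);i['R']=M[:3,:3];i['t']=M[:3,3];return i
def K(i): return np.array([[i['fx'],0,i['cx']],[0,i['fy'],i['cy']],[0,0,1]]),np.array([i['k1'],0,0,0,0.])
def cast(i,px,z):
    px=np.asarray(px,float).reshape(-1,1,2);k,d=K(i)
    u=cv2.undistortPoints(px,k,d).reshape(-1,2);r=np.c_[u,np.ones(len(u))]@i['R'];c=-i['R'].T@i['t']
    return c+r*((z-c[2])/r[:,2])[:,None]
def proj(i,X):
    k,d=K(i);return cv2.projectPoints(np.asarray(X,float).reshape(-1,1,3),cv2.Rodrigues(i['R'])[0],i['t'],k,d)[0].reshape(-1,2)
def tri(ia,pa,ib,pb):
    A=[];b=[]
    for i,p in((ia,pa),(ib,pb)):
        c=-i['R'].T@i['t'];k,d=K(i);u=cv2.undistortPoints(np.array(p,float).reshape(1,1,2),k,d).ravel()
        r=i['R'].T@np.r_[u,1];r/=np.linalg.norm(r);P=np.eye(3)-np.outer(r,r);A.append(P);b.append(P@c)
    x=np.linalg.lstsq(np.vstack(A),np.hstack(b),rcond=None)[0];return x
E
python3 - <<'E'
from h import *
p=np.load('top0p.npy');d=np.load('top0.npy');
c=p[95:275,320:425];save('topc1',cv2.resize(c,None,fx=3.3,fy=3.3,interpolation=cv2.INTER_CUBIC))
c=p[105:215,140:265];save('topc2',cv2.resize(c,None,fx=5,fy=5,interpolation=cv2.INTER_CUBIC))
p=np.load('scene0p.npy')
c=p[250:400,150:330];save('scc1',cv2.resize(c,None,fx=4,fy=4,interpolation=cv2.INTER_CUBIC))
c=p[160:280,310:450];save('scc2',cv2.resize(c,None,fx=5,fy=5,interpolation=cv2.INTER_CUBIC))
E
```

```text
(no output)
```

View pics/topc1.png

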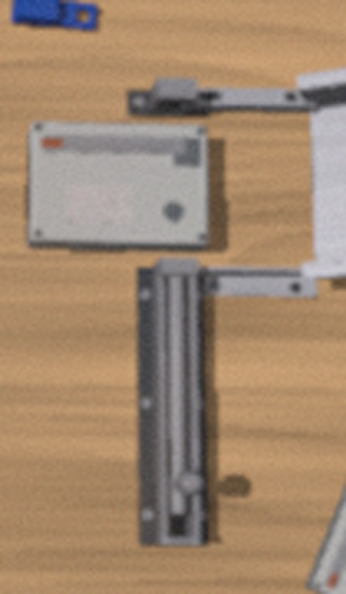

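View pics/topc2.png

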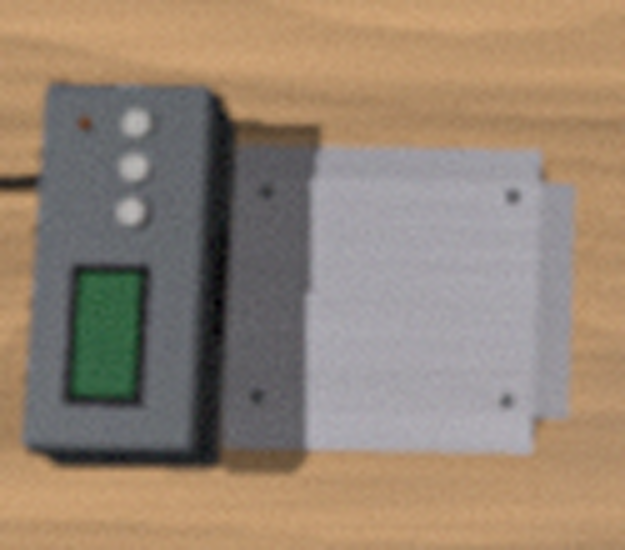

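View pics/scc1.png

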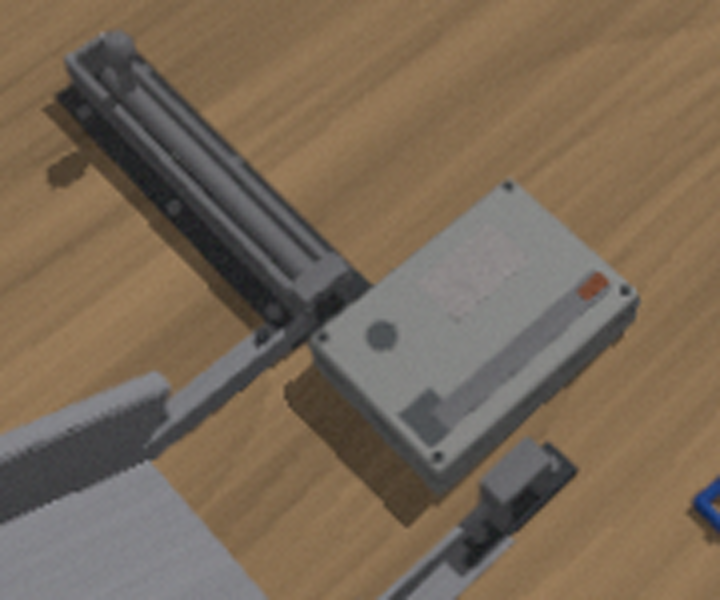

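View pics/scc2.png

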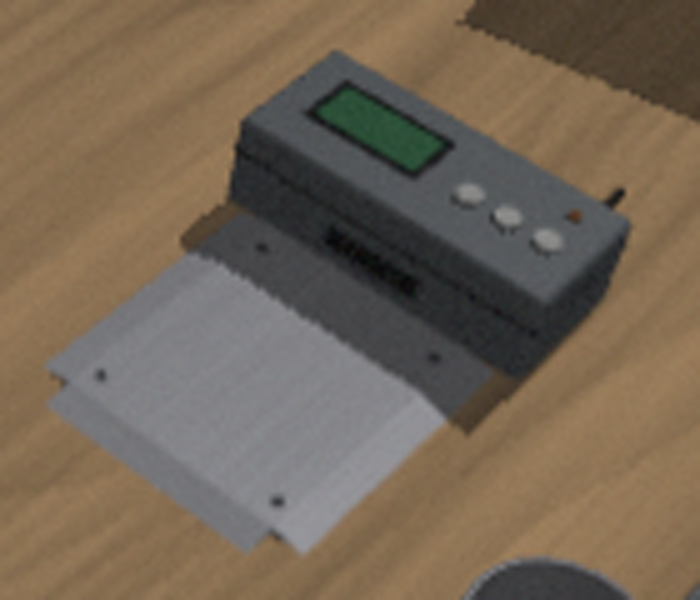

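```bash
cat > m.py <<'E'
from h import *
T=info('top');S=info('scene')
t1=lambda *p:(np.array(p)+.5)/3.3-.5+[320,95]
t2=lambda *p:(np.array(p)+.5)/5-.5+[140,105]
s1=lambda *p:(np.array(p)+.5)/4-.5+[150,250]
s2=lambda *p:(np.array(p)+.5)/5-.5+[310,160]
np.set_printoptions(precision=4,suppress=True)
print('camT',-T['R'].T@T['t'])
for n,a,b in [('nose far',t1(38,128),s1(625,290)),('nose near',t1(34,238),s1(508,186)),('tail far',t1(203,131),s1(437,457)),('tail near',t1(203,238),s1(323,338)),('knob',t1(190,482),s1(120,45)),
 ('pl open far',t2(513,197),s2(278,501)),('pl open near',t2(507,401),s2(101,376)),('pl in far',t2(266,191),s2(434,357)),('pl in near',t2(257,396),s2(262,247))]:
    print(n,tri(T,a,S,b),'top@.026/.003',cast(T,a,.026)[0,:2],cast(T,a,.003)[0,:2],'scene',cast(S,b,.026)[0,:2],cast(S,b,.003)[0,:2])
print('case top',cast(T,[t1(28,124),t1(208,127),t1(208,246),t1(28,244)],.026)[:,:2])
print('house',cast(T,[t1(138,268),t1(206,270),t1(138,543),t1(207,544)],.002)[:,:2])
print('keeper',cast(T,[t1(157,80),t1(197,82)],.033)[:,:2])
print('plate',cast(T,[t2(321,150),t2(541,150),t2(532,452),t2(573,186),t2(567,418)],.001)[:,:2])
print('readertop front edge',cast(T,[t2(208,85),t2(192,450)],.052)[:,:2])
pt=np.load('top0p.npy')
# others
for n,px,z in [('clipa',[(324,93),(350,104)],.01),('washers',(296,95),.034),('cup',(257,75),.078),('clip_b',[(258,241),(258,268)],.01),('cells',(216,255),.01),('stopper',(296,243),.034),('small case',[(425,240),(452,250),(415,275),(440,282)],.02)]:
    print(n,cast(T,px,z)[:,:2].tolist())
E
python3 m.py
```

```text
camT [ 0.3802 -0.047   0.9538]
nose far [ 0.6911 -0.1534  0.0246] top@.026/.003 [ 0.6908 -0.153 ] [ 0.6986 -0.1557] scene [ 0.6915 -0.1543] [ 0.6835 -0.144 ]
nose near [ 0.6153 -0.1509  0.021 ] top@.026/.003 [ 0.6143 -0.15  ] [ 0.6201 -0.1526] scene [ 0.6173 -0.1536] [ 0.6067 -0.1432]
tail far [ 0.6902 -0.2648  0.0259] top@.026/.003 [ 0.6901 -0.2648] [ 0.6978 -0.2702] scene [ 0.6903 -0.2648] [ 0.6822 -0.2585]
tail near [ 0.6162 -0.2635  0.0244] top@.026/.003 [ 0.6156 -0.2633] [ 0.6215 -0.2686] scene [ 0.617  -0.2638] [ 0.6064 -0.2574]
knob [ 0.4494 -0.2446  0.0572] top@.026/.003 [ 0.4519 -0.2513] [ 0.4537 -0.2564] scene [ 0.4256 -0.2346] [ 0.4081 -0.2272]
pl open far [0.6714 0.048  0.0024] top@.026/.003 [0.664  0.0455] [0.6711 0.0478] scene [0.6801 0.0307] [0.6717 0.0477]
pl open near [0.5758 0.0479 0.0027] top@.026/.003 [0.5712 0.0457] [0.576 0.048] scene [0.5875 0.0305] [0.5759 0.0474]
pl in far [0.6721 0.1605 0.004 ] top@.026/.003 [0.6655 0.1559] [0.6726 0.1609] scene [0.68   0.1403] [0.6716 0.1612]
pl in near [0.5767 0.1607 0.0036] top@.026/.003 [0.5721 0.1559] [0.5769 0.1609] sc
[... 283 characters left out ...]
0.0357]
 [0.5531 0.0364]
 [0.6772 0.0206]
 [0.5689 0.0209]]
readertop front edge [[0.7052 0.1776]
 [0.543  0.1769]]
clipa [[0.7929631953801065, -0.13873946909903728], [0.7670178331208541, -0.19847888456027438]]
washers [[0.7769962476785233, -0.0734262606294318]]
cup [[0.8024577673099245, 0.012335127340770885]]
clip_b [[0.4492407260481096, 0.0067139102449372615], [0.39050042893625136, 0.005515242628302289]]
cells [[0.4174868424063552, 0.09789495621217187]]
stopper [[0.44422764808218246, -0.07596581464680396]]
small case [[0.45520771276016925, -0.3563598034386499], [0.4342747063463119, -0.41397836219130757], [0.37975924213129303, -0.3322429689150733], [0.3656019504556132, -0.3852603367743169]]
```

The scene crop confirms the case at (357,151) in top: it measures 83 x 121 mm and its top screws triangulate to about 25 mm. Its nose points towards the reader. The others are clearly bigger and smaller. Next I'll work out the first move.

```bash
cat >> h.py <<'E'
def goal(pos,ydir,cur=None):
    # tool x down, tool y along ydir
    s=cur or manip.observe();R0=Rn.from_quat(s['ee_rot']).as_matrix()
    x=np.array([0,0,-1.]);y=np.array([*ydir,0.]);y/=np.linalg.norm(y);G=np.c_[x,y,np.cross(x,y)]
    dp=R0.T@(np.array(pos)-s['ee_pos'])/.025
    rv=Rn.from_matrix(R0.T@G).as_rotvec()*18/np.pi
    return dp.round(3),rv.round(3)
def st():
    s=manip.observe();print('t%.2f'%s['time'],'pos',s['ee_pos'].round(4),'F',s['wrist_force'].round(1),'gap',round(s['finger_gap'],4),'J',s['joints'].round(2));print(Rn.from_quat(s['ee_rot']).as_matrix().round(3));return s
E
python3 - <<'E'
from h import *
st()
for y in ([1,0],[-1,0]): print(y,goal([.652,-.300,.15],y), goal([.652,-.3,.23],y))
E
```

```text
t0.15 pos [0.1302 0.5596 0.2305] F [-0.6  0.1 -0.9] gap 0.0856 J [ 1.13  0.16  1.6   0.    1.39 -0.21]
[[-0.001  0.227  0.974]
 [-0.001  0.974 -0.227]
 [-1.    -0.002 -0.   ]]
[1, 0] (array([  3.254, -28.748,  28.127]), array([7.689e+00, 4.000e-03, 9.000e-03])) (array([  0.054, -28.753,  28.126]), array([7.689e+00, 4.000e-03, 9.000e-03]))
[-1, 0] (array([  3.254, -28.748,  28.127]), array([-1.0311e+01, -9.0000e-03,  4.0000e-03])) (array([  0.054, -28.753,  28.126]), array([-1.0311e+01, -9.0000e-03,  4.0000e-03]))
```

Request:
apply_moves(targets=[{"dx":0,"dy":-28.75,"dz":28.13,"rx":7.69,"gripper":0.4},{"dx":0,"dy":-28.75,"dz":28.13,"rx":7.69,"gripper":0.4},{"dx":0,"dy":-28.75,"dz":28.13,"rx":7.69,"gripper":0.4},{"dx":0,"dy":-28.75,"dz":28.13,"rx":7.69,"gripper":0.4},{"dx":0,"dy":-28.75,"dz":28.13,"rx":7.69,"gripper":0.4},{"dx":0,"dy":-28.75,"dz":28.13,"rx":7.69,"gripper":0.4},{"dx":0,"dy":-28.75,"dz":28.13,"rx":7.69,"gripper":0.4},{"dx":0,"dy":-28.75,"dz":28.13,"rx":7.69,"gripper":0.4},{"dx":0,"dy":-28.75,"dz":28.13,"rx":7.69,"gripper":0.4},{"dx":0,"dy":-28.75,"dz":28.13,"rx":7.69,"gripper":0.4},{"dx":0,"dy":-28.75,"dz":28.13,"rx":7.69,"gripper":0.4},{"dx":0,"dy":-28.75,"dz":28.13,"rx":7.69,"gripper":0.4}])

```text
schema error: expected keys rx, ry, rz, dx, dy, dz, gripper
```

```bash
python3 - <<'E'
from h import *
st();print(goal([.652,-.300,.15],[1,0]))
E
```

```text
t0.15 pos [0.1302 0.5596 0.2305] F [-0.6  0.1 -0.9] gap 0.0856 J [ 1.13  0.16  1.6   0.    1.39 -0.21]
[[-0.001  0.227  0.974]
 [-0.001  0.974 -0.227]
 [-1.    -0.002 -0.   ]]
(array([  3.254, -28.748,  28.127]), array([7.689e+00, 4.000e-03, 9.000e-03]))
```

Request:
apply_moves(targets=[{"dx":0,"dy":-28.75,"dz":28.13,"rx":7.69,"ry":0,"rz":0,"gripper":0.4},{"dx":0,"dy":-28.75,"dz":28.13,"rx":7.69,"ry":0,"rz":0,"gripper":0.4},{"dx":0,"dy":-28.75,"dz":28.13,"rx":7.69,"ry":0,"rz":0,"gripper":0.4},{"dx":0,"dy":-28.75,"dz":28.13,"rx":7.69,"ry":0,"rz":0,"gripper":0.4},{"dx":0,"dy":-28.75,"dz":28.13,"rx":7.69,"ry":0,"rz":0,"gripper":0.4},{"dx":0,"dy":-28.75,"dz":28.13,"rx":7.69,"ry":0,"rz":0,"gripper":0.4},{"dx":0,"dy":-28.75,"dz":28.13,"rx":7.69,"ry":0,"rz":0,"gripper":0.4},{"dx":0,"dy":-28.75,"dz":28.13,"rx":7.69,"ry":0,"rz":0,"gripper":0.4},{"dx":0,"dy":-28.75,"dz":28.13,"rx":7.69,"ry":0,"rz":0,"gripper":0.4},{"dx":0,"dy":-28.75,"dz":28.13,"rx":7.69,"ry":0,"rz":0,"gripper":0.4},{"dx":0,"dy":-28.75,"dz":28.13,"rx":7.69,"ry":0,"rz":0,"gripper":0.4},{"dx":0,"dy":-28.75,"dz":28.13,"rx":7.69,"ry":0,"rz":0,"gripper":0.4}])

```text
time: 1.65
ee_pos: [0.5201, -0.0832, 0.2311]
ee_rot: [-0.5, -0.5, 0.501, -0.5]
wrist_force: [0.1, 1.3, 1.3]
finger_gap: 0.0511
```

```bash
python3 - <<'E'
from h import *
st();print(goal([.652,-.300,.15],[1,0]))
E
```

```text
t1.65 pos [ 0.5201 -0.0832  0.2311] F [0.1 1.3 1.3] gap 0.0511 J [-0.39  0.03  1.73 -0.    1.38 -0.39]
[[-0.001  1.    -0.001]
 [-0.001 -0.001 -1.   ]
 [-1.    -0.001  0.001]]
(array([3.251, 5.283, 8.664]), array([-0.004,  0.006,  0.003]))
```

Request:
apply_moves(targets=[{"dx":1.5,"dy":5.28,"dz":8.66,"rx":0,"ry":0,"rz":0,"gripper":0.4},{"dx":3.0,"dy":5.28,"dz":8.66,"rx":0,"ry":0,"rz":0,"gripper":0.4},{"dx":3.25,"dy":5.28,"dz":8.66,"rx":0,"ry":0,"rz":0,"gripper":0.4},{"dx":3.25,"dy":5.28,"dz":8.66,"rx":0,"ry":0,"rz":0,"gripper":0.4},{"dx":3.25,"dy":5.28,"dz":8.66,"rx":0,"ry":0,"rz":0,"gripper":0.4},{"dx":3.25,"dy":5.28,"dz":8.66,"rx":0,"ry":0,"rz":0,"gripper":0.4},{"dx":3.25,"dy":5.28,"dz":8.66,"rx":0,"ry":0,"rz":0,"gripper":0.4}])

```text
time: 2.52
ee_pos: [0.6519, -0.299, 0.1505]
ee_rot: [-0.5, -0.5, 0.5, -0.5]
wrist_force: [-0.3, 0.2, 0.6]
finger_gap: 0.051
```

```bash
python3 - <<'E'
from h import *
s=st();print(goal([.652,-.300,.008],[1,0]))
p,d=optics.snapshot('wrist');save('w1',p);i=info('wrist',s)
E
```

```text
t2.52 pos [ 0.6519 -0.299   0.1505] F [-0.3  0.2  0.6] gap 0.051 J [-0.6   0.58  1.22 -0.    1.34 -0.6 ]
[[-0.     1.    -0.   ]
 [-0.001 -0.    -1.   ]
 [-1.    -0.     0.001]]
(array([5.701, 0.009, 0.035]), array([-0.   ,  0.005,  0.003]))
```

View pics/w1.png

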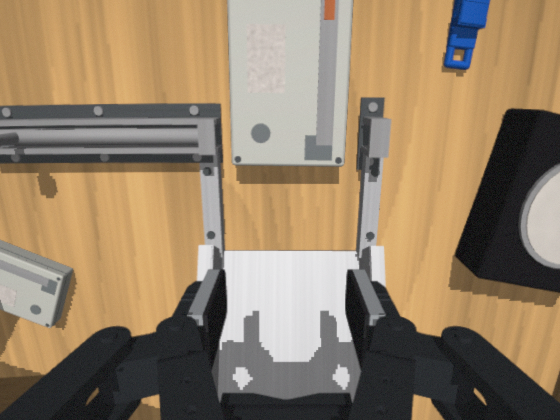

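The wrist view shows the case tail edge at about row 163 (cols 231-346). The guide angles run at cols ~210 and ~370, and the run-out is bare. Let me check these metrically.

```bash
python3 - <<'E'
from h import *
np.set_printoptions(precision=4,suppress=True)
i=info('wrist',manip.observe())
print('tail corners',cast(i,[(231,165),(346,164)],.026))
print('guides inner',cast(i,[(222,240),(360,240),(219,180),(364,180)],.015))
print('floor start',cast(i,[(240,250),(340,250)],0))
print('knob',cast(i,[(8,140)],.055))
E
```

```text
tail corners [[ 0.6129 -0.2679  0.026 ]
 [ 0.6981 -0.2671  0.026 ]]
guides inner [[ 0.601  -0.3319  0.015 ]
 [ 0.7146 -0.332   0.015 ]
 [ 0.6013 -0.2816  0.015 ]
 [ 0.7146 -0.2816  0.015 ]]
floor start [[ 0.6134 -0.3473  0.    ]
 [ 0.7009 -0.3473  0.    ]]
knob [[ 0.4682 -0.245   0.055 ]]
```

Request:
apply_moves(targets=[{"dx":2.0,"dy":0.1,"dz":0.04,"rx":0,"ry":0,"rz":0,"gripper":0.4},{"dx":4.0,"dy":0.1,"dz":0.04,"rx":0,"ry":0,"rz":0,"gripper":0.4},{"dx":5.0,"dy":0.1,"dz":0.04,"rx":0,"ry":0,"rz":0,"gripper":0.4},{"dx":5.5,"dy":0.1,"dz":0.04,"rx":0,"ry":0,"rz":0,"gripper":0.4},{"dx":5.7,"dy":0.1,"dz":0.04,"rx":0,"ry":0,"rz":0,"gripper":0.4},{"dx":5.7,"dy":0.1,"dz":0.04,"rx":0,"ry":0,"rz":0,"gripper":0.4}])

```text
time: 3.32
ee_pos: [0.6555, -0.3007, 0.0101]
ee_rot: [0.5, 0.499, -0.5, 0.501]
wrist_force: [0.5, -0.2, -0.5]
finger_gap: 0.0511
```

```bash
python3 - <<'E'
from h import *
s=st();print(goal([.654,-.275,.008],[1,0]))
p,d=optics.snapshot('wrist');save('w2',p)
p,d=optics.snapshot('scene');save('s2',cv2.resize(p[220:420,150:400],None,fx=3,fy=3))
E
```

```text
t3.33 pos [ 0.6555 -0.3007  0.0101] F [ 0.5 -0.2 -0.5] gap 0.0511 J [-0.6   0.75  1.27 -0.    1.12 -0.6 ]
[[ 0.002  1.     0.   ]
 [-0.003  0.    -1.   ]
 [-1.     0.002  0.003]]
(array([ 0.082, -0.059, -1.027]), array([ 0.002,  0.016, -0.013]))
```

View pics/s2.png

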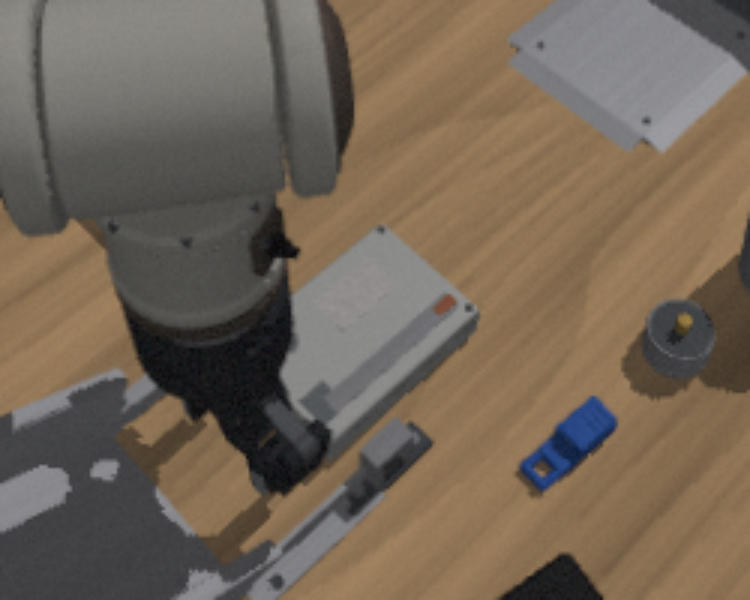

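View pics/w2.png

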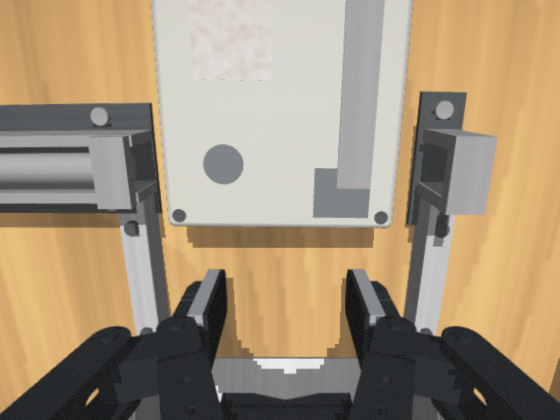

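The fingers stand behind the tail, centred between the guides. First push goes straight out.

Request:
apply_moves(targets=[{"dx":0.05,"dy":-0.05,"dz":-0.5,"rx":0,"ry":0,"rz":0,"gripper":0.4},{"dx":0.05,"dy":-0.05,"dz":-0.8,"rx":0,"ry":0,"rz":0,"gripper":0.4},{"dx":0.05,"dy":-0.05,"dz":-1.1,"rx":0,"ry":0,"rz":0,"gripper":0.4},{"dx":0.05,"dy":-0.05,"dz":-1.5,"rx":0,"ry":0,"rz":0,"gripper":0.4},{"dx":0.05,"dy":-0.05,"dz":-2.0,"rx":0,"ry":0,"rz":0,"gripper":0.4},{"dx":0.05,"dy":-0.05,"dz":-2.4,"rx":0,"ry":0,"rz":0,"gripper":0.4},{"dx":0.05,"dy":-0.05,"dz":-2.6,"rx":0,"ry":0,"rz":0,"gripper":0.4}])

```text
time: 4.3
ee_pos: [0.6543, -0.2348, 0.0088]
ee_rot: [0.5, 0.499, -0.5, 0.501]
wrist_force: [0.3, -1.5, 2.1]
finger_gap: 0.0512
```

```bash
python3 - <<'E'
from h import *
s=st()
p,d=optics.snapshot('wrist');save('w3',p)
p,d=optics.snapshot('top');save('t3',p)
E
```

```text
t4.30 pos [ 0.6543 -0.2348  0.0088] F [ 0.3 -1.5  2.1] gap 0.0512 J [-0.52  0.69  1.36 -0.    1.09 -0.52]
[[ 0.002  1.     0.001]
 [-0.003  0.001 -1.   ]
 [-1.     0.002  0.003]]
```

View pics/w3.png

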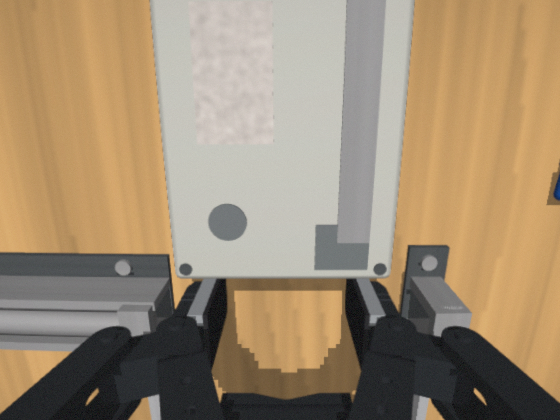

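View pics/t3.png

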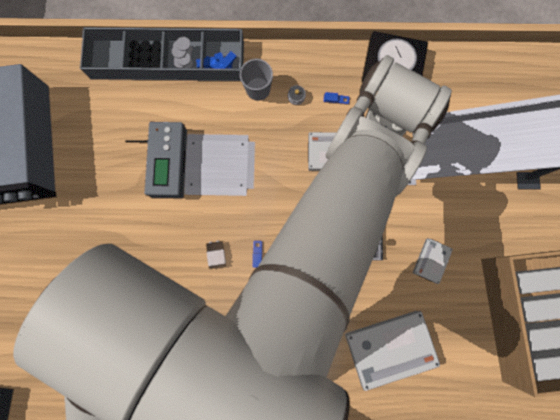

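Both fingers touch the tail squarely (tail edge row 277, cols 174-390). Measuring it:

```bash
python3 - <<'E'
from h import *
np.set_printoptions(precision=4,suppress=True)
i=info('wrist',manip.observe())
c=cast(i,[(174,278),(392,277)],.026);print(c,c.mean(0))
c=cast(i,[(186,269),(380,269)],.026);print(c,c.mean(0))
E
```

```text
[[ 0.6125 -0.2225  0.026 ]
 [ 0.6964 -0.2221  0.026 ]] [ 0.6544 -0.2223  0.026 ]
[[ 0.6175 -0.2186  0.026 ]
 [ 0.6914 -0.2186  0.026 ]] [ 0.6544 -0.2186  0.026 ]
```

Request:
apply_moves(targets=[{"dx":0,"dy":-0.08,"dz":-0.4,"rx":0,"ry":0,"rz":0,"gripper":0.4},{"dx":0,"dy":-0.18,"dz":-0.8,"rx":0,"ry":0,"rz":0,"gripper":0.4},{"dx":0,"dy":-0.3,"dz":-1.2,"rx":0,"ry":0,"rz":0,"gripper":0.4},{"dx":0,"dy":-0.42,"dz":-1.6,"rx":0,"ry":0,"rz":0,"gripper":0.4},{"dx":0,"dy":-0.54,"dz":-2.0,"rx":0,"ry":0,"rz":0,"gripper":0.4},{"dx":0,"dy":-0.66,"dz":-2.4,"rx":0,"ry":0,"rz":0,"gripper":0.4},{"dx":0,"dy":-0.78,"dz":-2.8,"rx":0,"ry":0,"rz":0,"gripper":0.4},{"dx":0,"dy":-0.9,"dz":-3.2,"rx":0,"ry":0,"rz":0,"gripper":0.4},{"dx":0,"dy":-1.02,"dz":-3.6,"rx":0,"ry":0,"rz":0,"gripper":0.4},{"dx":0,"dy":-1.12,"dz":-4.0,"rx":0,"ry":0,"rz":0,"gripper":0.4},{"dx":0,"dy":-1.2,"dz":-4.3,"rx":0,"ry":0,"rz":0,"gripper":0.4},{"dx":0,"dy":-1.2,"dz":-4.5,"rx":0,"ry":0,"rz":0,"gripper":0.4}])

```text
time: 5.9
ee_pos: [0.6236, -0.1216, 0.0081]
ee_rot: [0.5, 0.5, -0.5, 0.501]
wrist_force: [0.6, -2.1, 1.1]
finger_gap: 0.0509
```

```bash
python3 - <<'E'
from h import *
s=st()
p,d=optics.snapshot('wrist');save('w4',p)
p,d=optics.snapshot('scene');save('s4',p)
E
```

```text
t5.90 pos [ 0.6236 -0.1216  0.0081] F [ 0.6 -2.1  1.1] gap 0.0509 J [-0.38  0.56  1.56 -0.    1.02 -0.38]
[[ 0.001  1.     0.001]
 [-0.002  0.001 -1.   ]
 [-1.     0.001  0.002]]
```

View pics/w4.png

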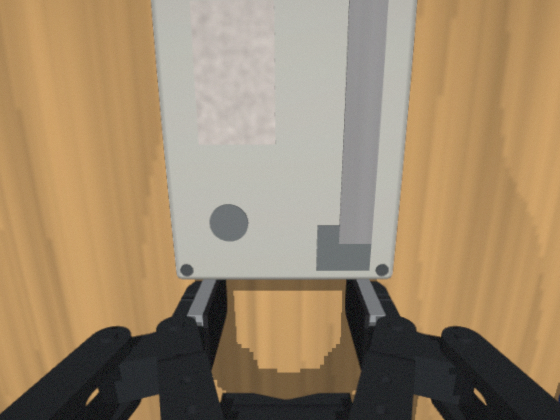

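View pics/s4.png

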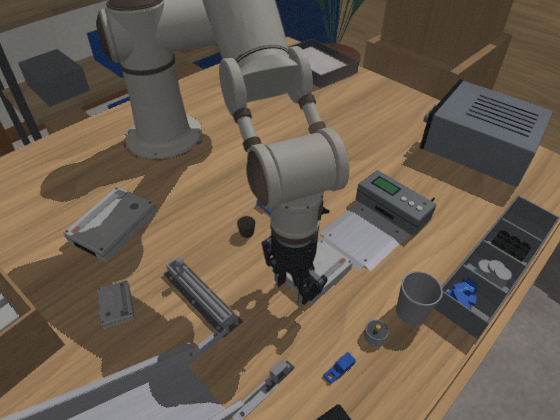

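The case moved with the fingers with no slip and stayed square. Next, straight onto the plate, stopping short of the face.

Request:
apply_moves(targets=[{"dx":0,"dy":0.02,"dz":-0.4,"rx":0,"ry":0,"rz":0,"gripper":0.4},{"dx":-0.05,"dy":0.02,"dz":-0.9,"rx":0,"ry":0,"rz":0,"gripper":0.4},{"dx":-0.1,"dy":0.02,"dz":-1.5,"rx":0,"ry":0,"rz":0,"gripper":0.4},{"dx":-0.15,"dy":0.02,"dz":-2.1,"rx":0,"ry":0,"rz":0,"gripper":0.4},{"dx":-0.15,"dy":0.02,"dz":-2.7,"rx":0,"ry":0,"rz":0,"gripper":0.4},{"dx":-0.15,"dy":0.02,"dz":-3.3,"rx":0,"ry":0,"rz":0,"gripper":0.4},{"dx":-0.15,"dy":0.02,"dz":-3.9,"rx":0,"ry":0,"rz":0,"gripper":0.4},{"dx":-0.15,"dy":0.02,"dz":-4.5,"rx":0,"ry":0,"rz":0,"gripper":0.4},{"dx":-0.15,"dy":0.02,"dz":-5.0,"rx":0,"ry":0,"rz":0,"gripper":0.4},{"dx":-0.15,"dy":0.02,"dz":-5.4,"rx":0,"ry":0,"rz":0,"gripper":0.4},{"dx":-0.15,"dy":0.02,"dz":-5.7,"rx":0,"ry":0,"rz":0,"gripper":0.4},{"dx":-0.15,"dy":0.02,"dz":-5.9,"rx":0,"ry":0,"rz":0,"gripper":0.4}])

```text
time: 7.5
ee_pos: [0.6239, 0.0266, 0.0116]
ee_rot: [0.5, 0.5, -0.5, 0.501]
wrist_force: [-0.3, -2.1, 1.4]
finger_gap: 0.0512
```

```bash
python3 - <<'E'
from h import *
s=st()
p,d=optics.snapshot('wrist');save('w5',p)
p,d=optics.snapshot('scene');save('s5',cv2.resize(p[120:320,250:500],None,fx=3,fy=3))
E
```

```text
t7.50 pos [0.6239 0.0266 0.0116] F [-0.3 -2.1  1.4] gap 0.0512 J [-0.15  0.53  1.59 -0.    1.02 -0.15]
[[ 0.001  1.     0.001]
 [-0.001  0.001 -1.   ]
 [-1.     0.001  0.001]]
```

View pics/w5.png

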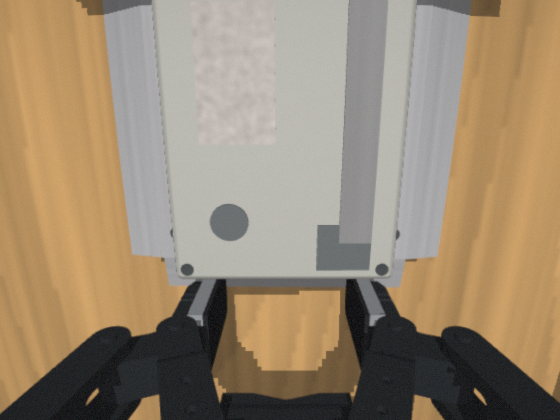

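View pics/s5.png

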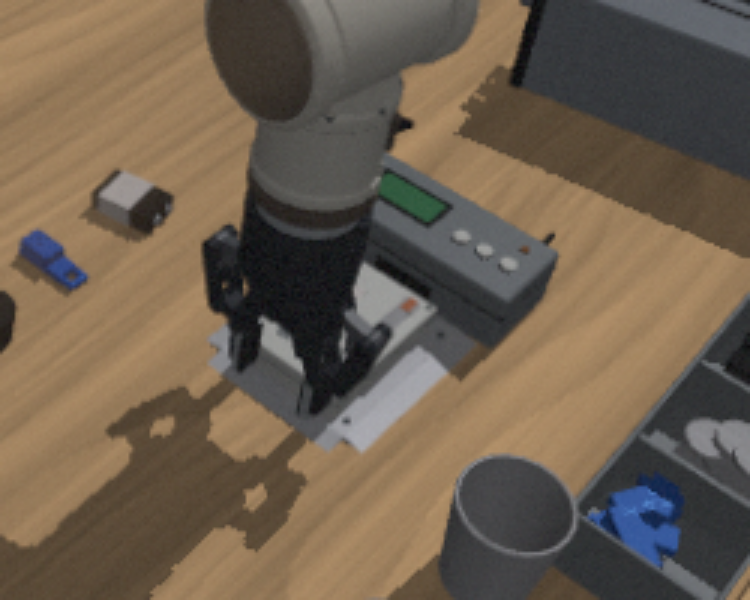

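The case is on the plate, with plate margins even on both sides (cols 110-160 and 412-465). Now the final approach to the face.

Request:
apply_moves(targets=[{"dx":0,"dy":0,"dz":-0.25,"rx":0,"ry":0,"rz":0,"gripper":0.4},{"dx":0,"dy":0,"dz":-0.45,"rx":0,"ry":0,"rz":0,"gripper":0.4},{"dx":0,"dy":0,"dz":-0.58,"rx":0,"ry":0,"rz":0,"gripper":0.4},{"dx":0,"dy":0,"dz":-0.66,"rx":0,"ry":0,"rz":0,"gripper":0.4},{"dx":0,"dy":0,"dz":-0.7,"rx":0,"ry":0,"rz":0,"gripper":0.4},{"dx":0,"dy":0,"dz":-0.7,"rx":0,"ry":0,"rz":0,"gripper":0.4}])

```text
time: 8.35
ee_pos: [0.6236, 0.044, 0.0113]
ee_rot: [0.499, 0.5, -0.5, 0.501]
wrist_force: [-0.9, -4.2, 0.9]
finger_gap: 0.0515
```

Request:
apply_moves(targets=[{"dx":0,"dy":0,"dz":-0.04,"rx":0,"ry":0,"rz":0,"gripper":0.4},{"dx":0,"dy":0,"dz":-0.08,"rx":0,"ry":0,"rz":0,"gripper":0.4},{"dx":0,"dy":0,"dz":-0.08,"rx":0,"ry":0,"rz":0,"gripper":0.4}])

```text
time: 8.72
ee_pos: [0.6235, 0.0441, 0.0113]
ee_rot: [0.499, 0.5, -0.501, 0.501]
wrist_force: [-2.5, -9.1, 0.8]
finger_gap: 0.0511
```

```bash
python3 - <<'E'
from h import *
s=st()
p,d=optics.snapshot('scene');save('s6',cv2.resize(p[160:300,320:460],None,fx=4,fy=4))
E
```

```text
t8.72 pos [0.6235 0.0441 0.0113] F [-2.5 -9.1  0.8] gap 0.0511 J [-0.12  0.54  1.59 -0.    1.02 -0.12]
[[-0.     1.     0.001]
 [-0.004  0.001 -1.   ]
 [-1.    -0.     0.004]]
```

View pics/s6.png

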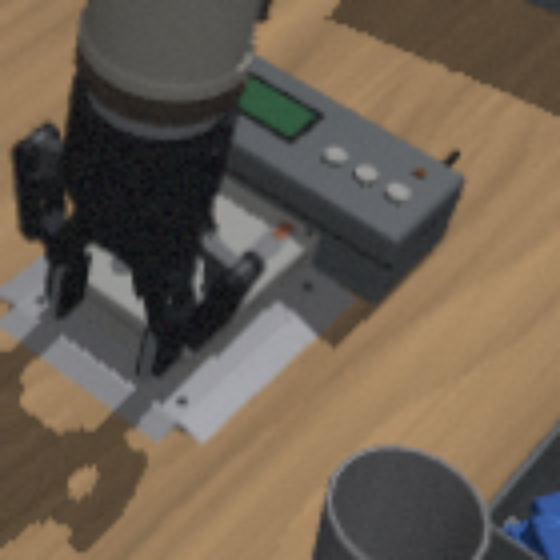

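The TCP stalled at y=0.0441 while force rose to 9 N, so the nose is against the face. Back off and lift.

Request:
apply_moves(targets=[{"dx":0,"dy":0,"dz":0.5,"rx":0,"ry":0,"rz":0,"gripper":0.4},{"dx":0,"dy":0,"dz":1.4,"rx":0,"ry":0,"rz":0,"gripper":0.4},{"dx":-1,"dy":0,"dz":2,"rx":0,"ry":0,"rz":0,"gripper":0.4},{"dx":-3,"dy":0,"dz":3,"rx":0,"ry":0,"rz":0,"gripper":1},{"dx":-5,"dy":-1,"dz":5,"rx":0,"ry":0,"rz":0,"gripper":1},{"dx":-6,"dy":-3,"dz":7,"rx":0,"ry":0,"rz":0,"gripper":1},{"dx":-6,"dy":-5,"dz":9,"rx":0,"ry":0,"rz":0,"gripper":1},{"dx":-6,"dy":-7,"dz":11,"rx":0,"ry":0,"rz":0,"gripper":1},{"dx":-6,"dy":-8.5,"dz":11.5,"rx":0,"ry":0,"rz":0,"gripper":1},{"dx":-6,"dy":-8.5,"dz":11.5,"rx":0,"ry":0,"rz":0,"gripper":1},{"dx":-6,"dy":-8.5,"dz":11.5,"rx":0,"ry":0,"rz":0,"gripper":1}])

```text
time: 10.15
ee_pos: [0.411, -0.2439, 0.1626]
ee_rot: [-0.5, -0.499, 0.501, -0.501]
wrist_force: [0.7, -0.2, 1.0]
finger_gap: -0.0001
```

```bash
python3 - <<'E'
from h import *
s=st()
for n in ['scene','wrist','top']:
    p,d=optics.snapshot(n);save(n[0]+'7',p)
    np.save(n+'7p.npy',p)
p=np.load('top7p.npy');save('t7c',cv2.resize(p[105:215,140:265],None,fx=5,fy=5,interpolation=cv2.INTER_CUBIC))
p=np.load('scene7p.npy');save('s7c',cv2.resize(p[160:280,310:450],None,fx=5,fy=5,interpolation=cv2.INTER_CUBIC))
print(goal([.415,-.2446,.15],[1,0]))
E
```

```text
t10.15 pos [ 0.411  -0.2439  0.1626] F [ 0.7 -0.2  1. ] gap -0.0001 J [-0.79 -0.03  1.94 -0.    1.23 -0.79]
[[ 0.001  1.    -0.001]
 [-0.003 -0.001 -1.   ]
 [-1.     0.001  0.003]]
(array([0.5  , 0.106, 0.077]), array([ 0.014,  0.019, -0.001]))
```

View pics/t7c.png

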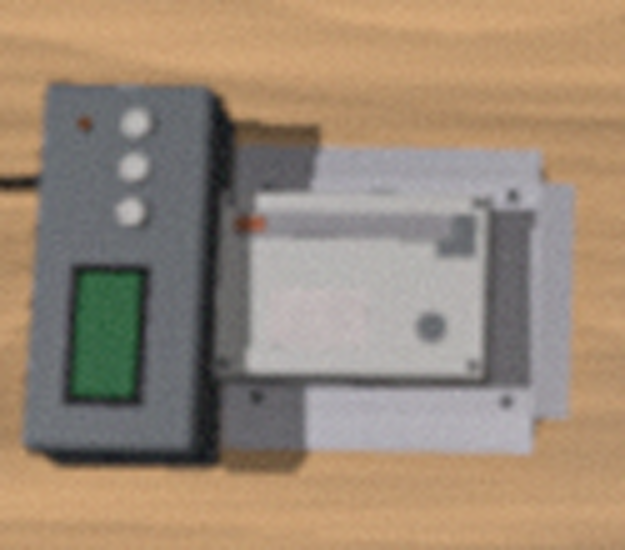

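View pics/s7c.png

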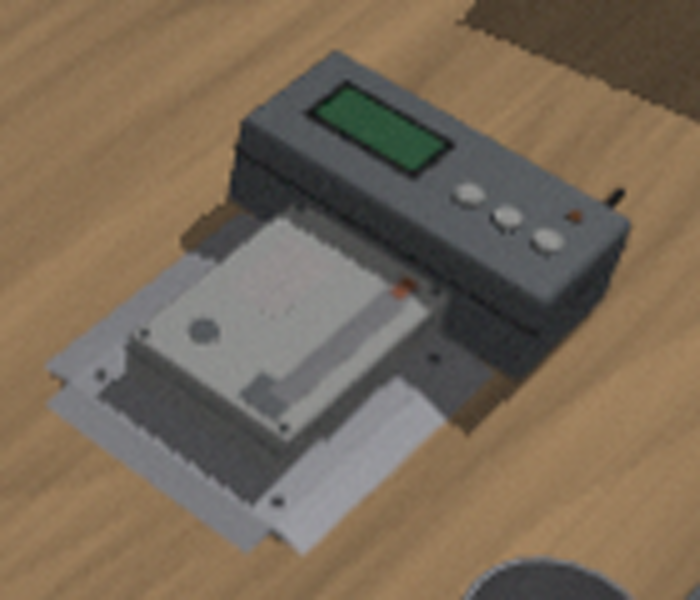

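View pics/w7.png

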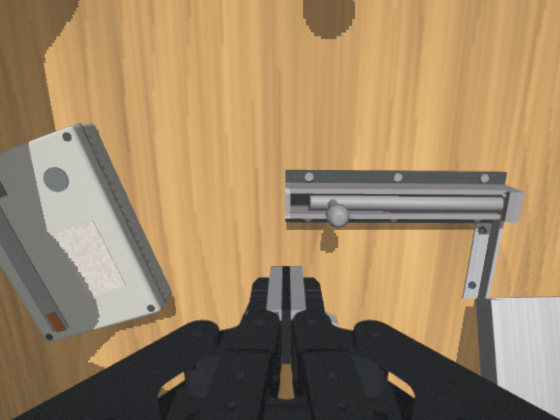

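Both crops show the case's nose on the reader's face, clear of the plate edges. Checking that and the knob numerically (knob at (338,213) in the wrist view).

```bash
python3 - <<'E'
from h import *
np.set_printoptions(precision=4,suppress=True)
T=info('top');S=info('scene');W=info('wrist',manip.observe())
t2=lambda *p:(np.array(p)+.5)/5-.5+[140,105]
a=tri(T,t2(486,203),S,t2(284,427)*0+((np.array((284,427))+.5)/5-.5+[310,160]))
b=tri(T,t2(473,366),S,((np.array((144,333))+.5)/5-.5+[310,160]))
print('tail far/near',a,b,'mid',(a+b)/2,'yaw deg',np.degrees(np.arctan2(a[1]-b[1],a[0]-b[0])))
e=cast(T,[t2(489,200),t2(488,380)],.029);print('tail edge top',e)
print('knob w',cast(W,[(338,213)],.055),'tri',tri(W,(338,213),S,(np.array((120,45))+.5)/4-.5+[150,250]))
E
```

```text
tail far/near [0.6602 0.0576 0.0319] [0.586  0.0606 0.0285] mid [0.6231 0.0591 0.0302] yaw deg -2.3134657791532316
tail edge top [[0.6616 0.0558 0.029 ]
 [0.5799 0.054  0.029 ]]
knob w [[ 0.4515 -0.2436  0.055 ]] tri [ 0.4504 -0.2439  0.0575]
```

Request:
apply_moves(targets=[{"dx":1.5,"dy":-0.2,"dz":0,"rx":0,"ry":0,"rz":0,"gripper":1},{"dx":3.2,"dy":-0.2,"dz":0,"rx":0,"ry":0,"rz":0,"gripper":1},{"dx":4.5,"dy":-0.2,"dz":0,"rx":0,"ry":0,"rz":0,"gripper":1},{"dx":4.82,"dy":-0.2,"dz":0,"rx":0,"ry":0,"rz":0,"gripper":1},{"dx":4.82,"dy":-0.2,"dz":0,"rx":0,"ry":0,"rz":0,"gripper":1},{"dx":4.82,"dy":-0.2,"dz":0,"rx":0,"ry":0,"rz":0,"gripper":1}])

```text
time: 11.05
ee_pos: [0.4086, -0.2439, 0.0436]
ee_rot: [0.498, 0.499, -0.5, 0.503]
wrist_force: [-0.2, 0.2, 0.3]
finger_gap: -0.0
```

```bash
python3 - <<'E'
from h import *
s=st()
p,d=optics.snapshot('wrist');save('w8',p)
print(goal([.43,-.244,.042],[1,0]))
E
```

```text
t11.05 pos [ 0.4086 -0.2439  0.0436] F [-0.2  0.2  0.3] gap -0.0 J [-0.79  0.15  2.02 -0.    0.97 -0.79]
[[ 0.002  1.     0.003]
 [-0.005  0.003 -1.   ]
 [-1.     0.002  0.005]]
(array([0.065, 0.858, 0.004]), array([ 0.016,  0.032, -0.014]))
```

View pics/w8.png

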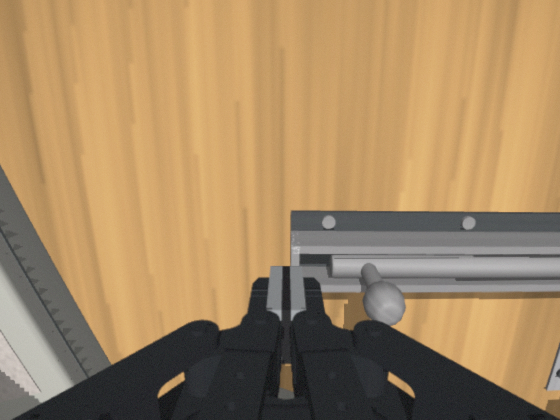

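The closed fingers are in line with the knob, which sits at (384,302) ahead of them in +x. Pushing.

Request:
apply_moves(targets=[{"dx":0.05,"dy":0.2,"dz":0,"rx":0,"ry":0,"rz":0,"gripper":1},{"dx":0.05,"dy":0.5,"dz":0,"rx":0,"ry":0,"rz":0,"gripper":1},{"dx":0.05,"dy":0.9,"dz":0,"rx":0,"ry":0,"rz":0,"gripper":1},{"dx":0.05,"dy":1.4,"dz":0,"rx":0,"ry":0,"rz":0,"gripper":1},{"dx":0.05,"dy":1.9,"dz":0,"rx":0,"ry":0,"rz":0,"gripper":1},{"dx":0.05,"dy":2.4,"dz":0,"rx":0,"ry":0,"rz":0,"gripper":1},{"dx":0.05,"dy":2.9,"dz":0,"rx":0,"ry":0,"rz":0,"gripper":1},{"dx":0.05,"dy":3.4,"dz":0,"rx":0,"ry":0,"rz":0,"gripper":1},{"dx":0.05,"dy":3.9,"dz":0,"rx":0,"ry":0,"rz":0,"gripper":1},{"dx":0.05,"dy":4.3,"dz":0,"rx":0,"ry":0,"rz":0,"gripper":1},{"dx":0.05,"dy":4.6,"dz":0,"rx":0,"ry":0,"rz":0,"gripper":1},{"dx":0.05,"dy":4.8,"dz":0,"rx":0,"ry":0,"rz":0,"gripper":1}])

```text
time: 12.6
ee_pos: [0.5288, -0.2435, 0.0425]
ee_rot: [0.498, 0.499, -0.5, 0.503]
wrist_force: [-2.0, -1.3, 1.1]
finger_gap: -0.0001
```

```bash
python3 - <<'E'
from h import *
s=st()
p,d=optics.snapshot('wrist');save('w9',p)
E
```

```text
t12.60 pos [ 0.5288 -0.2435  0.0425] F [-2.  -1.3  1.1] gap -0.0001 J [-0.64  0.39  1.72 -0.    1.03 -0.64]
[[ 0.002  1.     0.003]
 [-0.005  0.003 -1.   ]
 [-1.     0.002  0.005]]
```

View pics/w9.png

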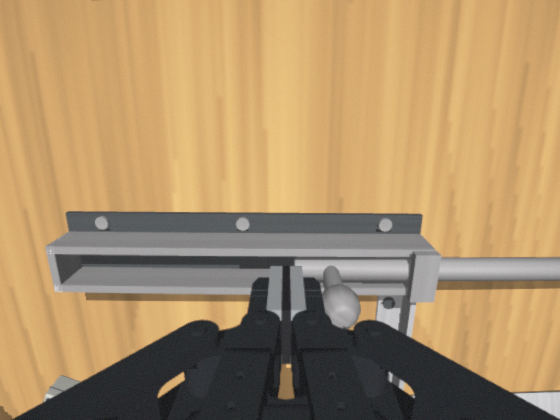

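Request:
apply_moves(targets=[{"dx":0,"dy":0.3,"dz":0,"rx":0,"ry":0,"rz":0,"gripper":1},{"dx":0,"dy":0.6,"dz":0,"rx":0,"ry":0,"rz":0,"gripper":1},{"dx":0,"dy":0.9,"dz":0,"rx":0,"ry":0,"rz":0,"gripper":1},{"dx":0,"dy":1.1,"dz":0,"rx":0,"ry":0,"rz":0,"gripper":1},{"dx":0,"dy":1.2,"dz":0,"rx":0,"ry":0,"rz":0,"gripper":1}])

```text
time: 13.28
ee_pos: [0.5586, -0.2433, 0.0424]
ee_rot: [0.498, 0.5, -0.5, 0.502]
wrist_force: [-9.0, -1.2, 3.7]
finger_gap: 0.0
```

```bash
python3 - <<'E'
from h import *
i=info('wrist',manip.observe());st()
p,d=optics.snapshot('wrist');save('w10',p)
E
```

```text
t13.28 pos [ 0.5586 -0.2433  0.0424] F [-9.  -1.2  3.7] gap 0.0 J [-0.61  0.45  1.63 -0.    1.05 -0.61]
[[ 0.     1.     0.003]
 [-0.005  0.003 -1.   ]
 [-1.     0.     0.005]]
```

View pics/w10.png

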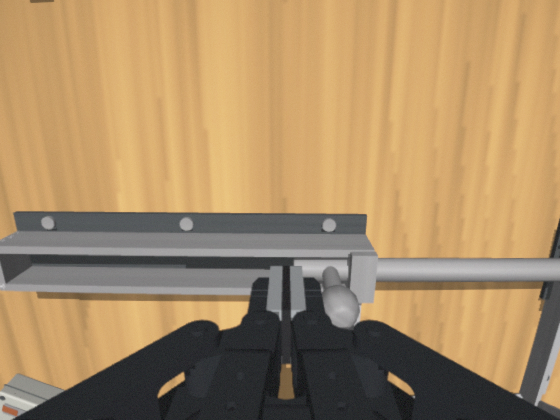

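The force is up to 9 N and the stem is near the strap. I'll press a little further to confirm it's the stop.

Request:
apply_moves(targets=[{"dx":0,"dy":0.05,"dz":0,"rx":0,"ry":0,"rz":0,"gripper":1},{"dx":0,"dy":0.1,"dz":0,"rx":0,"ry":0,"rz":0,"gripper":1},{"dx":0,"dy":0.1,"dz":0,"rx":0,"ry":0,"rz":0,"gripper":1},{"dx":0,"dy":0.1,"dz":0,"rx":0,"ry":0,"rz":0,"gripper":1}])

```text
time: 13.82
ee_pos: [0.5586, -0.2434, 0.0424]
ee_rot: [-0.497, -0.501, 0.502, -0.501]
wrist_force: [-11.8, -0.2, 6.1]
finger_gap: 0.0001
```

It has stalled solid at x=0.5586. Back off, rise, and look.

Request:
apply_moves(targets=[{"dx":0,"dy":-0.4,"dz":0,"rx":0,"ry":0,"rz":0,"gripper":1},{"dx":0,"dy":-0.8,"dz":0,"rx":0,"ry":0,"rz":0,"gripper":1},{"dx":-1.5,"dy":-0.8,"dz":0,"rx":0,"ry":0,"rz":0,"gripper":1},{"dx":-3.5,"dy":-0.8,"dz":0,"rx":0,"ry":0,"rz":0,"gripper":1},{"dx":-5.5,"dy":1,"dz":1,"rx":0,"ry":0,"rz":0,"gripper":1},{"dx":-5.5,"dy":3,"dz":3,"rx":0,"ry":0,"rz":0,"gripper":1},{"dx":-5.5,"dy":4,"dz":3,"rx":0,"ry":0,"rz":0,"gripper":1},{"dx":-5.5,"dy":4,"dz":3,"rx":0,"ry":0,"rz":0,"gripper":1},{"dx":-5.5,"dy":4,"dz":3,"rx":0,"ry":0,"rz":0,"gripper":1}])

```text
time: 14.95
ee_pos: [0.6591, -0.317, 0.1793]
ee_rot: [0.497, 0.502, -0.502, 0.5]
wrist_force: [0.5, 0.6, 0.1]
finger_gap: 0.0003
```

```bash
python3 - <<'E'
from h import *
s=st()
p,d=optics.snapshot('wrist');save('w11',p)
p,d=optics.snapshot('scene');save('s11',p)
E
```

```text
t14.95 pos [ 0.6591 -0.317   0.1793] F [0.5 0.6 0.1] gap 0.0003 J [-0.61  0.6   1.13 -0.01  1.41 -0.61]
[[-0.007  1.     0.004]
 [-0.003  0.004 -1.   ]
 [-1.    -0.007  0.003]]
```

View pics/w11.png

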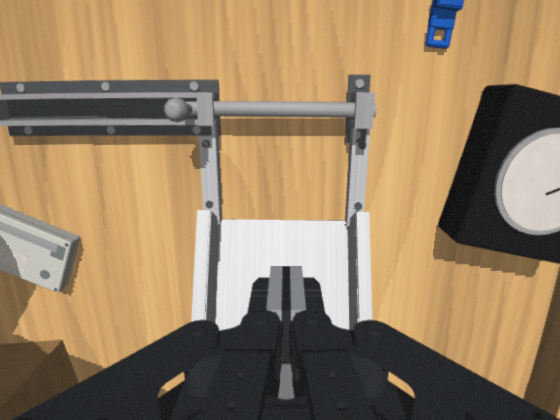

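View pics/s11.png

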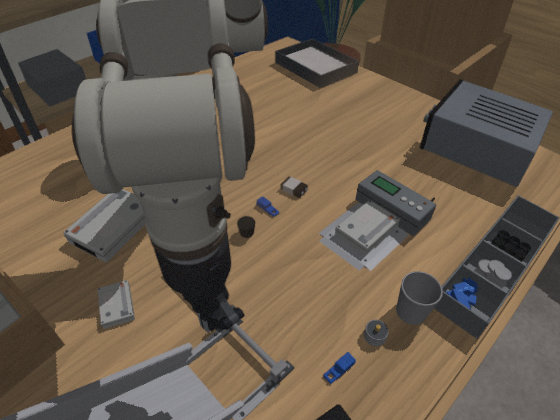

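The wrist view shows the rod spanning the opening with its tip at (374,110), just past the keeper's outer face. Now a last wrist look at the case's squareness.

Request:
apply_moves(targets=[{"dx":-1,"dy":-0.5,"dz":-1,"rx":0,"ry":0,"rz":0,"gripper":1},{"dx":-1,"dy":-1,"dz":-3,"rx":0,"ry":0,"rz":0,"gripper":1},{"dx":-1,"dy":-1.4,"dz":-5,"rx":0,"ry":0,"rz":0,"gripper":1},{"dx":-1,"dy":-1.4,"dz":-7,"rx":0,"ry":0,"rz":0,"gripper":1},{"dx":-1,"dy":-1.4,"dz":-9,"rx":0,"ry":0,"rz":0,"gripper":1},{"dx":-1,"dy":-1.4,"dz":-11,"rx":0,"ry":0,"rz":0,"gripper":1},{"dx":-1,"dy":-1.4,"dz":-12.5,"rx":0,"ry":0,"rz":0,"gripper":1},{"dx":-1,"dy":-1.4,"dz":-12.7,"rx":0,"ry":0,"rz":0,"gripper":1},{"dx":-1,"dy":-1.4,"dz":-12.7,"rx":0,"ry":0,"rz":0,"gripper":1},{"dx":-1,"dy":-1.4,"dz":-12.7,"rx":0,"ry":0,"rz":0,"gripper":1}])

```text
time: 16.3
ee_pos: [0.6228, -0.0009, 0.204]
ee_rot: [-0.497, -0.501, 0.502, -0.5]
wrist_force: [0.3, -0.1, -0.4]
finger_gap: -0.0003
```

```bash
python3 - <<'E'
from h import *
s=st()
p,d=optics.snapshot('wrist');save('w12',p)
E
```

```text
t16.30 pos [ 0.6228 -0.0009  0.204 ] F [ 0.3 -0.1 -0.4] gap -0.0003 J [-0.19  0.3   1.48 -0.01  1.36 -0.19]
[[-0.006  1.     0.002]
 [-0.004  0.002 -1.   ]
 [-1.    -0.006  0.004]]
```

View pics/w12.png

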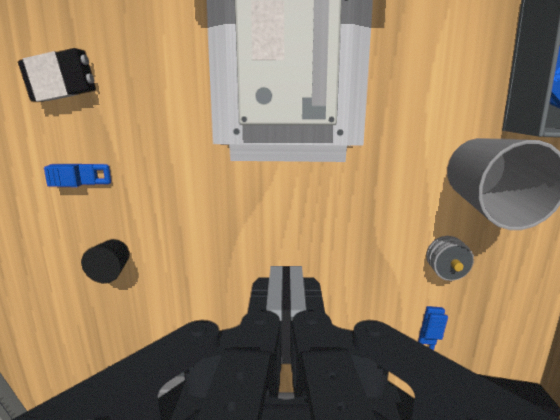

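```bash
python3 - <<'E'
from h import *
np.set_printoptions(precision=4,suppress=True)
i=info('wrist',manip.observe())
print('tail screws',cast(i,[(244,119.5),(331.5,119.5)],.029))
print('plate screws',cast(i,[(237,131.5),(340,132)],.003))
print('tail edge',cast(i,[(238,124),(338,124)],.029))
p,d=optics.snapshot('wrist');save('w12c',cv2.resize(p[60:180,200:380],None,fx=4,fy=4,interpolation=cv2.INTER_CUBIC))
E
```

```text
tail screws [[0.5877 0.0596 0.029 ]
 [0.6619 0.0598 0.029 ]]
plate screws [[0.5778 0.0474 0.003 ]
 [0.6733 0.0471 0.003 ]]
tail edge [[0.5825 0.0559 0.029 ]
 [0.6676 0.0561 0.029 ]]
```

View pics/w12c.png

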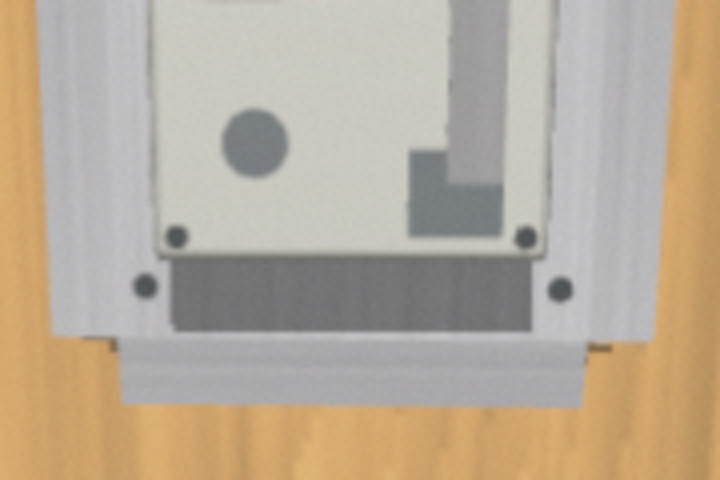

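The case is square to the plate within about 0.5°, and its centre (x 0.625) matches the plate's middle (0.6255). Its tail at y 0.056 puts the nose at the face. Handing in.

```bash
python3 -c "
from h import *
print(manip.hand_in())"
```

```text
the job is handed in; nothing more can be done
None
```

I slid the case onto the reader's plate and pushed the stop bolt home, then handed the job in at about 16.4 s. No verdict is reported at hand-in.

**Case:** I pushed it by the tail with the part-closed fingers, straight out of the run-out, across to the plate's middle line, then onto the plate until the nose stopped against the reader (9 N). In the last look, before handing in:
- **Sideways:** it was within about 1 mm of the plate's middle line.
- **Square:** it was square to the plate within about 0.5°.
- **Nose:** it was within about 1 mm of the reader's face.

**Bolt:** I pushed the knob with shut fingers until it stopped solid, at about 12 N. The wrist view shows the rod across the opening, with its tip past the keeper's outer face. I judged this from that view and the stall, and did not measure the bolt's travel.

**Other things:** the cup, clips, washers, stopper and cells looked undisturbed in the later views, and the arm ended clear of everything.

**Disagreement:** an earlier rough check of the case's angle from the top and scene crops gave -2.3° and +1.3°. I put that down to pixel noise, and the closer wrist view settled it.

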